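# Gauge the clearance under a chucked tube with a tapered feeler blade

### The job

Before we engrave the tube, find out how much clearance there is under it. First take the chuck key out of the way and lay it in the black tray; then take the tapered feeler blade by its red grip and slide it, flat on the bed and square to the tube, under the middle of the tube until you feel it bite, without forcing the tube up. Leave it there so that the gap can be read off it, and leave the other things alone.

Things in the scene. Friction and masses are not known exactly. Their poses are not given: they have to be found in the camera images.
- rotary: Fixed rotary unit: column and grey head at its +y end carry a chuck holding a horizontal steel tube, 50 mm diameter, axis along y. Origin: on the bed below the middle of the free tube; x points squarely across under the tube, away from the robot. Tube y -75 to +70, 63 mm chuck +72 to +114 (up to 75 high), head, foot and column to +255 mm (65 mm to either side in x, 170 high)
- tube_mid (a point): On the tube's axis, middle of its free length; tube radius 25 mm, so the gap under the tube is this height minus 25 mm: 8 to 17 mm, different each time. The head sits on a stiff height slide: it stays put under 15 N of lift and slips upward beyond about 20 N
- gauge: Loose tapered brass feeler blade flat on the bed, 180 mm long, 36 wide, 0.22 kg. Origin: centre of its underside; x points to the thin nose (at x = +90), z up. The top slopes from 5 mm thick at the nose to 21 mm at x = -25 (7.9 degrees); then a flat tail, 12 mm thick, to x = -90. A red upright grip stands on the tail
- gauge_grip (a point): Middle of the red grip, at x = -65 mm, 45 mm above the blade's underside: where to hold it. The grip is 16 mm wide along the blade's y, 34 mm along x, and reaches from 12 to 62 mm above the underside
- gauge_slope: Frame on the blade's sloping top face (moves with the blade). Origin: middle of the slope (at x = +32.5, z = +13 mm in gauge); x runs down the slope to the nose, z is square out of the slope. The slope reaches from x = -58 to +58 mm. The tube touches the slope when the tube's axis is 25 mm along z from it
- chuck_key: Loose dark steel T-shaped chuck key lying on the bed in front of the tube (robot's side), across the blade's path, 0.14 kg. Square shank 13 x 13 mm along x from -60 to +46 mm, 70 mm cross bar (11 mm thick) along y at x = +45 mm. Origin: centre of the shank's underside, a good place to grip it
- key_mid (a point): Middle of the key's shank, 6.5 mm above its underside
- tray: Fixed shallow open black tray, outside 120 (x) x 190 (y) x 18 mm high, walls and floor 4 mm. Origin: centre of its underside
- tumbler: Bystander: loose open steel tumbler standing upright, 72 mm in diameter, 110 mm high. Origin: centre of its underside
- caliper: Bystander: loose steel caliper lying flat, 160 mm long, beside the tube's free end. Origin: centre of its beam's underside
- ring_dish: Bystander: loose shallow round black dish, 120 mm in diameter, 18 mm high, to the right. Origin: centre of its underside
Things that resemble listed ones, but are neither listed nor needed, are in the scene too. What is shaped like the chuck_key but blue or pink is not meant.

How it is judged:
By the outcome, as a careful person would: the job done as asked, in the order asked, and still so for the second after the job is handed in, with the robot touching nothing.
It also fails if it takes over 72 s, if anything falls off the work surface, if the arm or the gripper's body presses on something with over 40 N, if the wrist force passes 120 N, or if a joint passes its speed limit or range.

### The arm

A 6-joint arm with a two-finger parallel gripper is mounted at the origin on the work surface. World frame = base frame: x ahead of the robot, y to its left, z up, the work surface at z = 0. Lengths are in m, angles in degrees, forces in N, time in s.
With the tool pointing down it reaches from about 0.35 to 0.975 m from the base axis. Payload 4.9 kg.
Tool frame: the origin (TCP) lies midway between the tips of the shut fingers; the grasp point (between the pads) lies 19 mm behind it; z points along the fingers, y is the line along which they close (so a half turn about z gives the same grasp; the last joint's range is limited). The gripper opens to 85 mm and grips with 20 to 120 N. Pads are 22 mm wide; open, the fingers measure 114 mm over their backs; the gripper's body (76 mm by 85 mm) begins 54 mm behind the grasp point. The pads swing forward as they close: fully open they stand 13 mm farther back than shut.
Start: joints at [-77.98, 3.019, 92.412, -0, 84.569, -6.818], TCP at [0.202, -0.592, 0.231] pointing down, gripper open.
Joint ranges: [-172.51, 172.51], [-57.92, 126.97], [3.15, 148.05], [-58.71, 238.71], [5.1, 150.11], [-179.66, 179.66]. Speed limits (degrees/s): [147.25, 147.25, 180, 180, 180, 180].

### API

Orientations are given as [roll, pitch, yaw] about the fixed x, y, z axes, in that order (R = Rz(yaw) Ry(pitch) Rx(roll)).
In Python, from cell import manip, eyes, order gives the robot as it stands.
- The arm moves only by the shell command python3 -m handwheel 'ROWS' [FORCE]. ROWS is JSON, a list of rows, each an object with "claw": the closure, from 0 (fully open) to 1 (shut); "linear": the shift along the tool's x, y, z in mm, a list of three; "spin": the turn about the tool's z in degrees. In form: [{"claw": claw, "linear": [tx, ty, tz], "spin": spin}, ...]. A call has 1 to 5 rows; each row is the pose to reach, as a shift and turn from the pose commanded when the call began, along the tool's axes at that moment; what a row does not reach only later rows make up. A row lasts 1/10 s, in which the tool goes at most 50 mm and 8.59 degrees, less where a joint would pass 70% of its speed; a pose out of reach is approached as far as the arm can. A call with a gripper value outside its range is refused whole. The fingers move at their own pace and stop on an object; FORCE is the grip in N (left out, the last holds). Time passes only in rows, so rows that repeat a pose let the fingers close. It gives the time, the measured TCP pose, the force, the opening and the grip force at its end, in the units of the state.
- manip.state(): the state, without advancing time (a new reading comes with each control period).
- eyes.get_image(name): name is "side" or "top" or "wrist"; returns (picture, depth): 384x512x3 uint8, red, green, blue; 384x512 float32, m along the optical axis (not along the pixel's ray), 0 where there is no reading.
- eyes.get_calibration(name): a dict with "K" (3x3 intrinsics, pixels), "world_from_camera" (4x4, takes a point from camera to world coordinates); the wrist camera has in their place "T_tool_cam" (4x4, takes a point from camera to tool coordinates, whose origin is the TCP and whose axes are the flange's). Camera axes: x right, y up, looking along -z (the intrinsics and any distortion apply to the point x, -y, -z); pixel columns grow to the right and rows downward; lengths in m; the calibration is good to about 2 mm. The wrist camera is an equidistant fisheye: a pixel r from the principal point sees the ray r / f radians off the axis. A picture is of the moment at which its call begins: read the wrist's pose just before it. get_calibration takes no time and is no camera call.
- order.job_done(): hands the job in; it is judged then, once.
The state is a dict: "t": time; "qpos": joint angles; "qd": joint speeds; "effort": joint torques, N m; "position": TCP position; "ee_rot": TCP orientation; "contact_force": force on the tool from outside, world axes, zero at the start; "wrist_torque": the same for the moment, N m; "width": finger opening in m; "finger_force": force on a finger pad.
Only numpy, scipy, OpenCV 4.12 (cv2) and the standard library are available. Lean on these libraries where they do the work, as an engineer would, in place of code of your own. Each camera call takes 0.05 s, during which the arm holds its last target. There are 200 camera calls.

## Working session

There is one attempt and no reset: what is moved stays moved. The work goes in short steps, Python scripts to look and compute and a shell command to move; the robot and the scene stay as the last step left them, time stands still between calls to the robot, and variables do not carry over. Pictures are saved under pics/ and viewed, at most 10 in all, crops included, and the job is handed in when it is done.

```bash
ls; mkdir -p pics
cat > h.py <<'E'
import numpy as np,cv2
from cell import manip,eyes,order
def grab(n):
    s=manip.state(); im,d=eyes.get_image(n); c=eyes.get_calibration(n); return s,im,d,c
def world(c,d,T=None):
    # fixed cameras: per-pixel world points
    K=np.array(c["K"]);h,w=d.shape;u,v=np.meshgrid(np.arange(w),np.arange(h))
    x=(u-K[0,2])/K[0,0];y=(v-K[1,2])/K[1,1]
    P=np.stack([x*d,-y*d,-d,np.ones_like(d)],-1)
    return (P@np.array(c["world_from_camera"]).T)[...,:3]
E
python3 - <<'E'
from h import *
for n in("top","side"):
    s,im,d,c=grab(n); cv2.imwrite(f"pics/{n}0.png",cv2.resize(im[...,::-1],(800,600)))
    np.savez(f"{n}0.npz",im=im,d=d,W=world(c,d)); print(n,{k:(np.array(v).round(3).tolist() if k!='model' else v) for k,v in c.items() if not isinstance(v,str)})
print(s)
c=eyes.get_calibration("wrist");print(c)
E
```

```text
pics
top {'K': [[385.108, 0.0, 247.88], [0.0, 385.108, 182.43], [0.0, 0.0, 1.0]], 'world_from_camera': [[-0.002, 0.997, -0.073, 0.448], [-1.0, -0.002, 0.0, -0.037], [0.0, 0.073, 0.997, 1.069], [0.0, 0.0, 0.0, 1.0]]}
side {'K': [[472.742, 0.0, 254.456], [0.0, 472.742, 190.941], [0.0, 0.0, 1.0]], 'world_from_camera': [[-0.703, 0.471, -0.533, -0.184], [-0.711, -0.464, 0.528, 0.641], [0.001, 0.75, 0.661, 0.914], [0.0, 0.0, 0.0, 1.0]]}
{'t': 0.05, 'qpos': array([-7.79794803e+01,  3.05582139e+00,  9.24906855e+01,  3.67125849e-04,
        8.45705236e+01, -6.81791659e+00]), 'qd': array([ 0.07313764, -0.05829135, -0.15962622, -0.11280351,  0.08483875,
        0.02472855]), 'effort': array([-1.12444039e-03, -3.95186520e+01, -3.71659219e+01, -1.14839277e-04,
        4.08778869e-03, -7.07251900e-06]), 'position': array([ 0.20168777, -0.59090763,  0.23009325]), 'ee_rot': array([-1.79883840e+02, -1.42560250e-02,  1.88383867e+01]), 'contact_force': array([ 0.09023615, -0.18970065,  0.21431064]), 'wrist_torque': array([-0.01565589, -0.01312506, -0.0328605 ]), 'finger_force': 0.0, 'width': 0.08562748290054636}
{'K': array([[297.31863964,   0.        , 259.92608792],
       [  0.        , 297.31863964, 196.55560015],
       [  0.        ,   0.        ,   1.        ]]), 'T_tool_cam': array([[-2.77412090e-04,  9.64379533e-01,  2.64522286e-01,
         6.69446721e-02],
       [ 9.99999960e-01,  2.53441691e-04,  1.24746009e-04,
        -3.38370760e-04],
       [ 5.32615220e-05,  2.64522310e-01, -9.64379565e-01,
        -1.42315148e-01],
       [ 0.00000000e+00,  0.00000000e+00,  0.00000000e+00,
         1.00000000e+00]])}
```

View pics/top0.png

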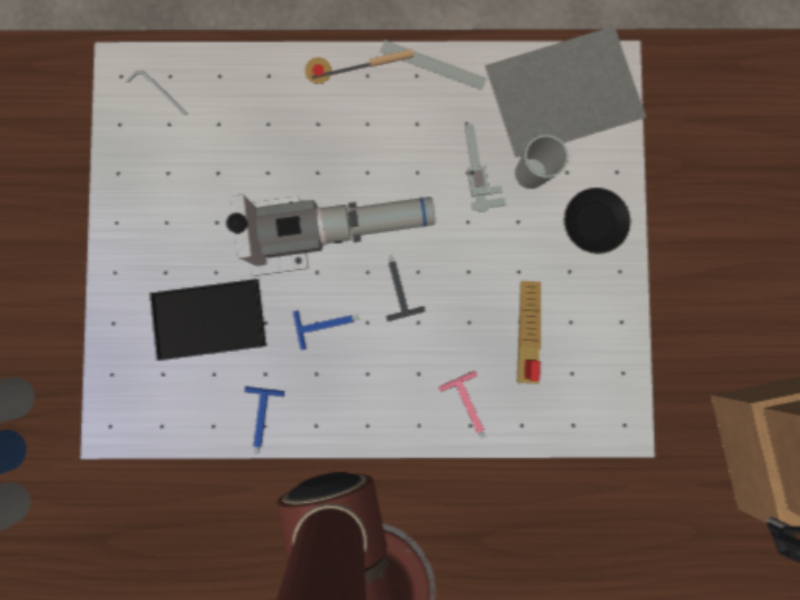

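View pics/side0.png

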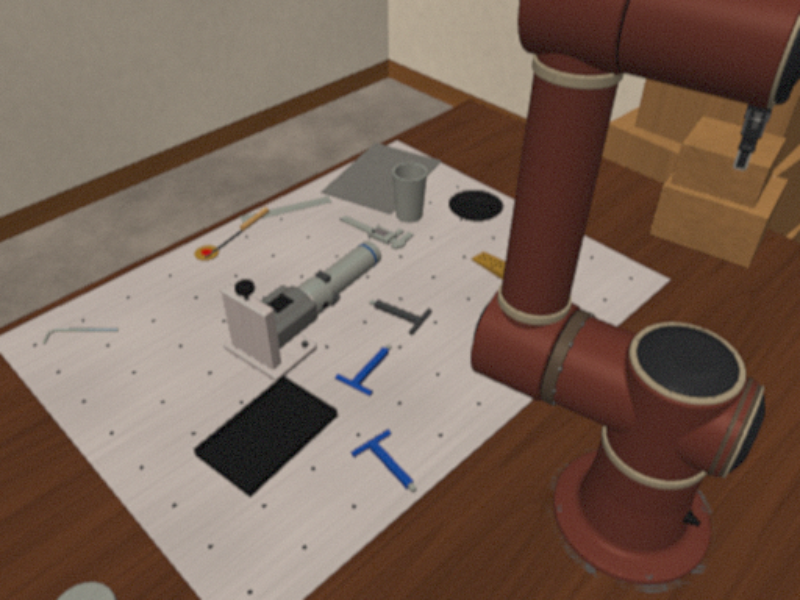

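The top picture shows four T-shaped keys: dark grey at (403,288), blue at (325,324), blue at (263,415) and pink at (463,400). The dark steel one in front of the tube fits the description. The black tray is the rectangle at (208,320), the blade is at (530,332) with its red grip at (532,370), and the tube runs from (350,220) to (433,210). The side picture agrees.

Run:
```python
from h import *
z=np.load("top0.npz");im,d,W=z["im"],z["d"],z["W"]
f=1/1.5625
def box(x0,y0,x1,y1):
    m=np.zeros(d.shape,bool);m[int(y0*f):int(y1*f),int(x0*f):int(x1*f)]=1;return m
hsv=cv2.cvtColor(im,cv2.COLOR_RGB2HSV);V=hsv[...,2];S=hsv[...,1]
print("bed z",np.median(W[box(330,350,420,390)][:,2]))
def rect(n,m):
    P=W[m&(d>0)];r=cv2.minAreaRect(P[:,:2].astype(np.float32));print(n,m.sum(),np.round(r[0],4),np.round(r[1],4),round(r[2],1),'z',np.percentile(P[:,2],[5,50,95]).round(4));return P
P=rect("key",box(375,250,435,325)&(V<120))
P=rect("tray",box(140,270,275,370)&(V<70))
P=rect("gauge",box(505,270,550,390)&(S>110))
P=rect("grip",box(505,350,550,390)&(hsv[...,0]<6)&(S>150)); 
g=W[box(505,270,550,390)&(S>110)&(hsv[...,0]>10)]; 
# tube
m=box(362,190,445,245)&(W[...,2]>0.03)
P=rect("tube",m)
for y in np.arange(P[:,1].min(),P[:,1].max(),.012):
    q=P[abs(P[:,1]-y)<.006]; 
    if len(q)>10: print(round(y,3),'x',q[:,0].min().round(4),q[:,0].max().round(4),'zmax',np.percentile(q[:,2],95).round(4))
big=[]
for (x0,y0,x1,y1) in((375,250,440,330),(500,270,565,390)):
    c=im[int(y0*f):int(y1*f),int(x0*f):int(x1*f),::-1];big.append(cv2.resize(c,(380,560),interpolation=cv2.INTER_CUBIC))
cv2.imwrite("pics/crop.png",np.hstack(big))
```

```text
bed z 0.0007195743452046433
key 249 [ 0.5139 -0.0698] [0.0656 0.1049] 86.6 z [0.0047 0.0121 0.0158]
tray 2965 [0.4664 0.2789] [0.1168 0.189 ] 7.4 z [0.0011 0.0044 0.0163]
gauge 813 [ 0.444  -0.2848] [0.0347 0.1757] 87.2 z [0.0066 0.014  0.0615]
grip 104 [ 0.379  -0.2793] [0.0143 0.0312] 87.4 z [0.0262 0.0607 0.0641]
tube 870 [ 0.6428 -0.0511] [0.0503 0.1272] 8.3 z [0.0482 0.0626 0.0674]
-0.115 x 0.6276 0.673 zmax 0.0678
-0.103 x 0.6252 0.6741 zmax 0.0673
-0.091 x 0.6228 0.6745 zmax 0.0682
-0.079 x 0.6231 0.6709 zmax 0.0669
-0.067 x 0.6203 0.6681 zmax 0.0681
-0.055 x 0.6193 0.6682 zmax 0.0668
-0.043 x 0.6177 0.6658 zmax 0.067
-0.031 x 0.6155 0.6629 zmax 0.0677
-0.019 x 0.6148 0.6633 zmax 0.0677
-0.007 x 0.6127 0.6601 zmax 0.0672
0.005 x 0.6104 0.6607 zmax 0.0672
```

View pics/crop.png

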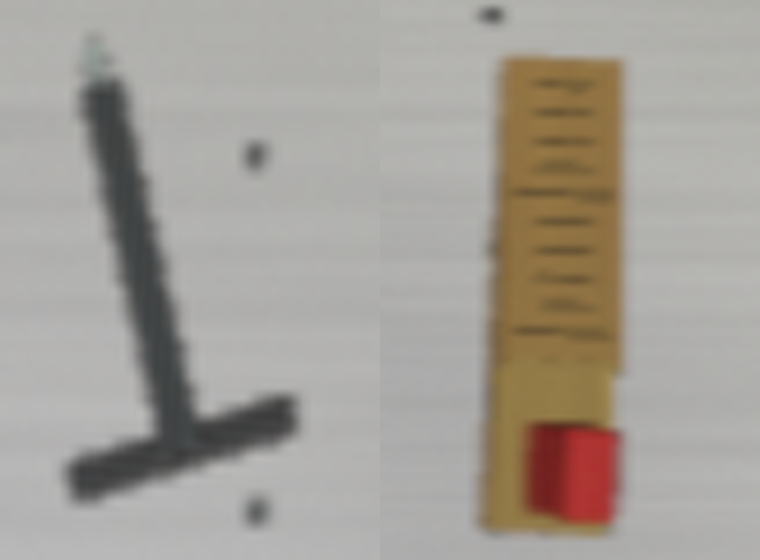

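The crop shows the dark T key: bare tip up at the tube side, cross bar nearer the robot. The blade's ticks and nose point towards +x and the red grip is at its rear. Next I fit the axes.

Run:
```python
from h import *
z=np.load("top0.npz");im,d,W=z["im"],z["d"],z["W"]
f=1/1.5625
def box(x0,y0,x1,y1):
    m=np.zeros(d.shape,bool);m[int(y0*f):int(y1*f),int(x0*f):int(x1*f)]=1;return m
hsv=cv2.cvtColor(im,cv2.COLOR_RGB2HSV);V=hsv[...,2];S=hsv[...,1];H=hsv[...,0]
def ax(n,P):
    P=P[:,:2].astype(np.float32);vx,vy,x,y=cv2.fitLine(P,cv2.DIST_HUBER,0,.001,.001).ravel()
    a=np.degrees(np.arctan(vy/vx));print(n,len(P),'mean',P.mean(0).round(4),'angle',a.round(2));e=np.array([vx,vy]);t=P@e;print('  extent',t.min().round(4),t.max().round(4),'mean',t.mean().round(4))
    return a
key=W[box(375,250,435,325)&(V<120)];
sh=key[key[:,0]>.50-.0]; sh=sh[sh[:,0]>.485]; ax("shank",sh); bar=key[key[:,0]<.478]; ax("bar",bar); print(key[:,0].min(),key[:,0].max())
a=W[box(505,270,550,345)&(S>110)]; ax("blade wedge",a)
g=W[box(505,350,550,390)&(H<6)&(S>150)]; t=g[g[:,2]>.055]; ax("grip top",t); print(cv2.minAreaRect(t[:,:2].astype(np.float32)))
tu=W[box(362,190,445,245)&(W[...,2]>0.03)];
ys=np.arange(-.10,.0,.006);c=[]
for y in ys:
    q=tu[abs(tu[:,1]-y)<.004]; c.append((np.percentile(q[:,0],3)+np.percentile(q[:,0],97))/2)
p=np.polyfit(ys,c,1);print("tube x=",p,"deg",np.degrees(np.arctan(p[0])))
th=-np.arctan(p[0]);e=np.array([-np.sin(th),np.cos(th)])
tt=tu[:,:2]@e; print("free end t",np.percentile(tt,[0,1,2]),); 
t0=np.percentile(tt,1); 
y=t0+.075; # solve point on axis with P@e = t0+.075
yy=(t0+.075+np.sin(th)*p[1])/(np.cos(th)-np.sin(th)*p[0]); print("tube mid",np.polyval(p,yy),yy)
top=tu[(tu[:,2]>.062)];print("top z",np.percentile(top[:,2],[50,80,90,97]))
tr=W[box(140,270,275,370)&(V<70)]; print(cv2.boxPoints(cv2.minAreaRect(tr[:,:2].astype(np.float32))).round(3))
```

```text
shank 118 mean [ 0.5341 -0.0534] angle 14.74
  extent 0.4681 0.5383 mean 0.503
bar 63 mean [ 0.4721 -0.0581] angle -81.29
  extent 0.1048 0.1633 mean 0.1289
0.4603267141057499 0.5679107681650087
blade wedge 494 mean [ 0.4758 -0.2867] angle -4.38
  extent 0.4437 0.5521 mean 0.4963
grip top 75 mean [ 0.3806 -0.2764] angle 12.28
  extent 0.2949 0.4297 mean 0.3131
((0.4048231542110443, -0.16082443296909332), (0.2609279453754425, 0.03195387125015259), 77.9217529296875)
tube x= [-0.31129393  0.6160556 ] deg -17.29104850674934
free end t [-0.30468182 -0.30149822 -0.29947624]
tube mid 0.6289524212738037 -0.04142971327494727
top z [0.06493313 0.06658005 0.06755674 0.0692703 ]
[[ 0.397  0.365]
 [ 0.448 -0.037]
 [ 0.564 -0.022]
 [ 0.513  0.38 ]]
```

Run:
```python
from h import *
z=np.load("top0.npz");im,d,W=z["im"],z["d"],z["W"]
f=1/1.5625
def box(x0,y0,x1,y1):
    m=np.zeros(d.shape,bool);m[int(y0*f):int(y1*f),int(x0*f):int(x1*f)]=1;return m&(d>0)
hsv=cv2.cvtColor(im,cv2.COLOR_RGB2HSV);V=hsv[...,2];S=hsv[...,1];H=hsv[...,0]
def ax(n,P):
    P=P[:,:2].astype(np.float32);vx,vy,x,y=cv2.fitLine(P,cv2.DIST_HUBER,0,.001,.001).ravel()
    print(n,len(P),'mean',P.mean(0).round(4),'angle',np.degrees(np.arctan(vy/vx)).round(2))
key=W[box(375,250,435,325)&(V<120)];
ax("shank",key[key[:,0]>.488]); ax("bar",key[key[:,0]<.478]); print(key[:,0].min(),key[:,0].max())
a=W[box(505,270,550,345)&(S>110)]; ax("blade wedge",a); print(cv2.minAreaRect(a[:,:2].astype(np.float32)))
g=W[box(505,350,550,390)&(H<6)&(S>150)]; t=g[g[:,2]>.055]; ax("grip top",t); print(cv2.minAreaRect(t[:,:2].astype(np.float32)))
tu=W[box(362,190,445,245)&(W[...,2]>0.04)&(W[...,2]<.08)];
ys=np.arange(-.10,.0,.006);c=[]
for y in ys:
    q=tu[abs(tu[:,1]-y)<.004]; c.append((np.percentile(q[:,0],3)+np.percentile(q[:,0],97))/2)
p=np.polyfit(ys,c,1);th=-np.arctan(p[0]);print("tube x=",p,"yaw",np.degrees(th))
e=np.array([-np.sin(th),np.cos(th)]);tt=tu[:,:2]@e; print("free end t",np.percentile(tt,[0,1,2,5]))
t0=np.percentile(tt,.5)
yy=(t0+.075+np.sin(th)*p[1])/(np.cos(th)-np.sin(th)*p[0]); print("tube mid",np.polyval(p,yy),yy)
tr=W[box(140,270,275,370)&(V<70)]; print(cv2.boxPoints(cv2.minAreaRect(tr[:,:2].astype(np.float32))).round(3))
```

```text
shank 138 mean [ 0.5284 -0.055 ] angle 15.69
bar 63 mean [ 0.4721 -0.0581] angle -81.29
0.4603267141057499 0.5679107681650087
blade wedge 494 mean [ 0.4758 -0.2867] angle -4.38
((0.4776817262172699, -0.28639671206474304), (0.034467943012714386, 0.1081622764468193), 87.01741027832031)
grip top 74 mean [ 0.3797 -0.2796] angle 0.32
((0.37898609042167664, -0.27965500950813293), (0.013712655752897263, 0.03118392825126648), 87.65178680419922)
tube x= [-0.1375516   0.63515578] yaw 7.831977976396625
free end t [-0.2018779  -0.19998773 -0.19932394 -0.19499341]
tube mid 0.640469900553243 -0.038633676586490494
[[0.396 0.365]
 [0.421 0.178]
 [0.537 0.193]
 [0.512 0.38 ]]
```

```bash
R='x'
python3 -m handwheel '[{"claw":0,"linear":[39,-33.5,0],"spin":0},{"claw":0,"linear":[78,-67,0],"spin":0},{"claw":0,"linear":[116,-100.5,0],"spin":0},{"claw":0,"linear":[155,-134,0],"spin":0},{"claw":0,"linear":[155,-134,0],"spin":0}]' 30
python3 -m handwheel '[{"claw":0.3,"linear":[39,-33.5,0],"spin":0},{"claw":0.3,"linear":[78,-67,0],"spin":0},{"claw":0.3,"linear":[116,-100.5,0],"spin":0},{"claw":0.3,"linear":[155,-134,0],"spin":0},{"claw":0.3,"linear":[155,-134,0],"spin":0}]'
python3 -m handwheel '[{"claw":0.3,"linear":[39,-33.5,0],"spin":0},{"claw":0.3,"linear":[78,-67,0],"spin":0},{"claw":0.3,"linear":[116,-100.5,0],"spin":0},{"claw":0.3,"linear":[155,-134,10],"spin":3.2},{"claw":0.3,"linear":[155,-134,10],"spin":3.2}]'
cat >> h.py <<'E'
def wpts(s,d,c):
    from scipy.spatial.transform import Rotation as R
    K=np.array(c["K"]);h,w=d.shape;u,v=np.meshgrid(np.arange(w),np.arange(h))
    a=(u-K[0,2])/K[0,0];b=(v-K[1,2])/K[1,1];r=np.hypot(a,b)+1e-9;k=np.tan(np.minimum(r,1.5))/r
    P=np.stack([a*k*d,-b*k*d,-d,np.ones_like(d)],-1)
    T=np.eye(4);T[:3,:3]=R.from_euler('xyz',s["ee_rot"],degrees=True).as_matrix();T[:3,3]=s["position"]
    return (P@(T@np.array(c["T_tool_cam"])).T)[...,:3]
def togo(p,yaw=None,s=None):
    s=s or manip.state();from scipy.spatial.transform import Rotation as R
    M=R.from_euler('xyz',s["ee_rot"],degrees=True).as_matrix()
    print("pos",s["position"].round(4),"rpy",s["ee_rot"].round(2),"-> linear mm",(M.T@(np.array(p)-s["position"])*1e3).round(1),"spin",None if yaw is None else round(s["ee_rot"][2]-yaw,2))
E
python3 - <<'E'
from h import *
s,im,d,c=grab("wrist");print(s["t"],s["width"]);togo([.513,-.0595,.1],15.6,s);W=wpts(s,d,c)
np.savez("w1.npz",im=im,d=d,W=W);cv2.imwrite("pics/w1.png",cv2.resize(im[...,::-1],(800,600)))
hsv=cv2.cvtColor(im,cv2.COLOR_RGB2HSV)
m=(hsv[...,2]<110)&(d>0)&(W[...,2]<.025)&(W[...,2]>.004)&(abs(W[...,0]-.515)<.065)&(abs(W[...,1]+.06)<.045)
P=W[m];print(m.sum(),np.percentile(P[:,2],[5,50,95]).round(4),"bedz",np.median(W[(abs(W[...,0]-.5)<.03)&(abs(W[...,1]+.12)<.02)][:,2]))
sh=P[P[:,0]>.488][:,:2].astype(np.float32);l=cv2.fitLine(sh,cv2.DIST_HUBER,0,.001,.001).ravel();print("ang",np.degrees(np.arctan(l[1]/l[0])),l)
e=l[:2]*np.sign(l[0]);t=P[:,:2]@e;print("extent",np.percentile(t,[0,1,99,100]), "y at x=.513",l[3]+(.513-l[2])*l[1]/l[0])
E
```

```text
t: 0.6
position: [0.3071, -0.4105, 0.2307]
ee_rot: [-179.9, -0.1, 19.1]
contact_force: [0.3, -1.6, 0.1]
width: 0.0854
finger_force: 0.0
t: 1.1
position: [0.4102, -0.2342, 0.231]
ee_rot: [-179.9, -0.0, 19.2]
contact_force: [-1.4, 0.1, -0.3]
width: 0.0598
finger_force: 0.0
t: 1.6
position: [0.5131, -0.058, 0.2199]
ee_rot: [-179.9, 0.1, 15.9]
contact_force: [-0.5, -0.4, -0.2]
width: 0.0599
finger_force: 0.0
1.6 0.059861528159746186
pos [ 0.5131 -0.058   0.2199] rpy [-1.799e+02  7.000e-02  1.586e+01] -> linear mm [ -0.3   1.6 119.9] spin 0.26
1270 [0.0089 0.0122 0.0137] bedz 0.2799505502691844
ang 15.289545 [ 0.96460557  0.26369706  0.5265131  -0.05355874]
extent [0.43657238 0.43716289 0.53681166 0.54740552] y at x=.513 -0.057252858
```

View pics/w1.png

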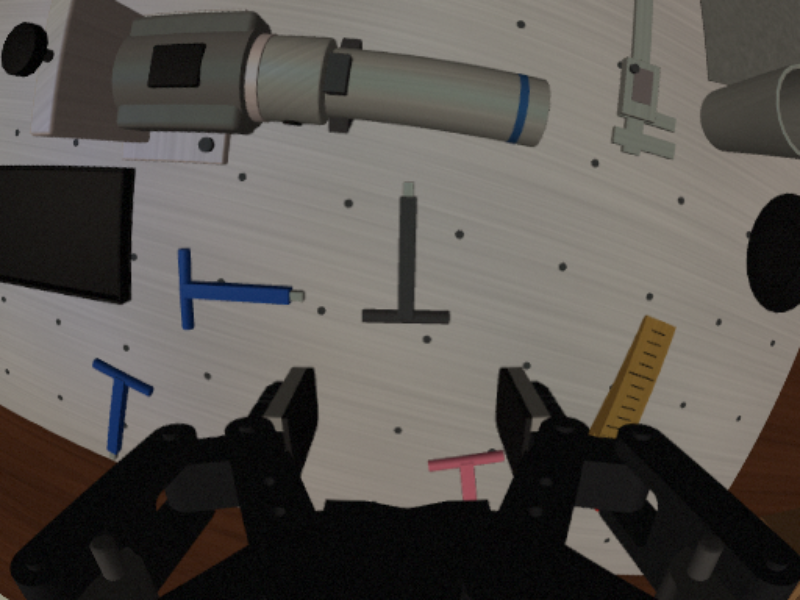

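The wrist view shows the dark key upright at (407,250), with its bar at (405,317) and its tip at (408,185). The fingers are centred on it and there are no obstacles within the finger span.

```bash
python3 -m handwheel '[{"claw":0.3,"linear":[5.3,-0.8,45],"spin":0.5},{"claw":0.3,"linear":[5.3,-0.8,90],"spin":0.5},{"claw":0.3,"linear":[5.3,-0.8,130],"spin":0.5},{"claw":0.3,"linear":[5.3,-0.8,165],"spin":0.5},{"claw":0.3,"linear":[5.3,-0.8,190],"spin":0.5}]' 40
python3 -m handwheel '[{"claw":0.3,"linear":[0,0,15],"spin":0},{"claw":0.3,"linear":[0,0,24.5],"spin":0},{"claw":0.3,"linear":[0,0,24.5],"spin":0},{"claw":1,"linear":[0,0,24.5],"spin":0},{"claw":1,"linear":[0,0,24.5],"spin":0}]' 40
python3 -m handwheel '[{"claw":1,"linear":[0,0,0],"spin":0},{"claw":1,"linear":[0,0,0],"spin":0},{"claw":1,"linear":[0,0,0],"spin":0}]' 40
```

```text
t: 2.15
position: [0.5149, -0.0606, 0.0284]
ee_rot: [-179.9, 0.2, 15.0]
contact_force: [-1.2, -0.0, -0.2]
width: 0.0597
finger_force: 0.0
t: 2.65
position: [0.5184, -0.0592, 0.0085]
ee_rot: [179.9, -0.2, 15.1]
contact_force: [0.1, 0.7, 0.2]
width: 0.0316
finger_force: 0.0
t: 2.95
position: [0.5181, -0.0588, 0.0082]
ee_rot: [179.9, -0.1, 15.2]
contact_force: [-1.5, 0.9, 6.1]
width: 0.0114
finger_force: 40.5
```

```bash
python3 -m handwheel '[{"claw":1,"linear":[0,0,-20],"spin":0},{"claw":1,"linear":[0,0,-60],"spin":0},{"claw":1,"linear":[0,0,-105],"spin":0},{"claw":1,"linear":[0,0,-150],"spin":0},{"claw":1,"linear":[0,0,-190],"spin":0}]' 60
python3 - <<'E'
from h import *
s,im,d,c=grab("wrist");cv2.imwrite("pics/w2.png",cv2.resize(im[100:,...,::-1],(800,444)));print(s["width"],s["finger_force"],s["contact_force"])
E
```

```text
t: 3.45
position: [0.5167, -0.0586, 0.1986]
ee_rot: [180.0, -0.0, 15.2]
contact_force: [1.0, -0.1, -1.3]
width: 0.0102
finger_force: 59.8
0.010232221199528433 59.75365161895752 [ 0.97564188 -0.1253431  -1.27985464]
```

View pics/w2.png

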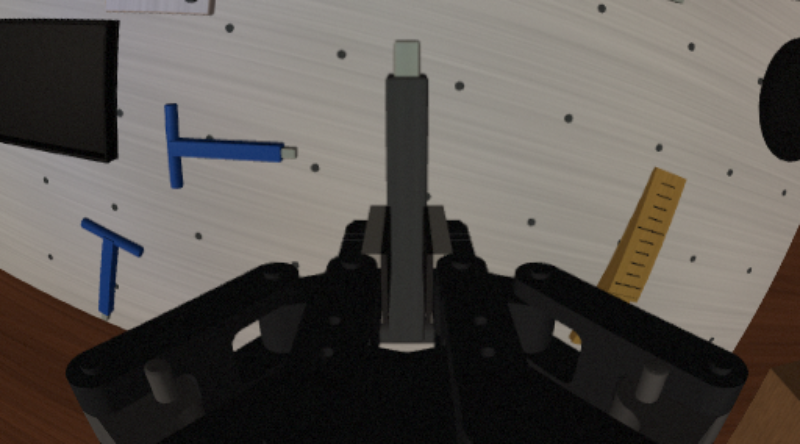

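The key is held square: its shank runs from (407,45) to (407,340) between the pads. Now to the tray.

```bash
python3 -m handwheel '[{"claw":1,"linear":[4,-33,0],"spin":-8.2},{"claw":1,"linear":[8,-67,0],"spin":-16.4},{"claw":1,"linear":[11,-100,0],"spin":-24.6},{"claw":1,"linear":[15,-134,0],"spin":-32.8},{"claw":1,"linear":[19,-167,0],"spin":-41}]' 60
python3 -m handwheel '[{"claw":1,"linear":[25,-23,0],"spin":-8.2},{"claw":1,"linear":[50,-46,0],"spin":-16.4},{"claw":1,"linear":[75,-68,0],"spin":-24.6},{"claw":1,"linear":[99,-91,0],"spin":-32.8},{"claw":1,"linear":[124,-114,0],"spin":-41}]'
python3 -m handwheel '[{"claw":1,"linear":[0,0,0],"spin":0},{"claw":1,"linear":[0,0,0],"spin":0}]'
python3 - <<'E'
from h import *
togo([.467,.274,.0135],97.5)
s,im,d,c=grab("top");W=world(c,d);m=(d>0)&(abs(W[...,0]-.467)<.08)&(abs(W[...,1]-.279)<.12)&(cv2.cvtColor(im,cv2.COLOR_RGB2HSV)[...,2]<70)&(W[...,2]<.03);print(m.sum())
E
```

```text
t: 4.0
position: [0.4908, 0.1088, 0.1959]
ee_rot: [-180.0, 0.0, 56.5]
contact_force: [0.7, 0.2, -2.1]
width: 0.0105
finger_force: 59.8
t: 4.5
position: [0.4653, 0.2751, 0.1959]
ee_rot: [-179.9, 0.0, 97.5]
contact_force: [0.3, -0.3, -0.9]
width: 0.0103
finger_force: 59.8
t: 4.7
position: [0.4655, 0.2742, 0.1959]
ee_rot: [-179.9, 0.1, 97.2]
contact_force: [-0.0, 0.2, -1.6]
width: 0.0103
finger_force: 59.8
pos [0.4655 0.2742 0.1959] rpy [-1.7993e+02  5.0000e-02  9.7180e+01] -> linear mm [ -0.2   1.7 182.4] spin -0.32
2207
```

```bash
python3 -m handwheel '[{"claw":1,"linear":[0,1.5,45],"spin":0},{"claw":1,"linear":[0,1.5,90],"spin":0},{"claw":1,"linear":[0,1.5,130],"spin":0},{"claw":1,"linear":[0,1.5,155],"spin":0},{"claw":1,"linear":[0,1.5,165],"spin":0}]' 60
python3 -m handwheel '[{"claw":1,"linear":[0,0,6],"spin":0},{"claw":1,"linear":[0,0,12],"spin":0},{"claw":1,"linear":[0,0,15],"spin":0},{"claw":1,"linear":[0,0,17],"spin":0},{"claw":1,"linear":[0,0,17],"spin":0}]' 60
```

```text
t: 5.25
position: [0.4654, 0.2719, 0.0281]
ee_rot: [-179.6, 0.1, 97.0]
contact_force: [-0.1, -0.1, -0.9]
width: 0.0105
finger_force: 59.7
t: 5.75
position: [0.4681, 0.2744, 0.0155]
ee_rot: [179.9, -0.0, 97.1]
contact_force: [-0.7, -0.2, -1.8]
width: 0.0106
finger_force: 59.7
```

```bash
python3 -m handwheel '[{"claw":1,"linear":[0,0,1],"spin":0},{"claw":1,"linear":[0,0,2],"spin":0},{"claw":1,"linear":[0,0,2],"spin":0},{"claw":1,"linear":[0,0,2],"spin":0}]' 60
```

```text
t: 6.15
position: [0.4676, 0.2742, 0.0128]
ee_rot: [180.0, -0.0, 97.1]
contact_force: [-0.3, -0.3, -1.7]
width: 0.0105
finger_force: 59.7
```

```bash
python3 -m handwheel '[{"claw":1,"linear":[0,0,1],"spin":0},{"claw":1,"linear":[0,0,1.5],"spin":0},{"claw":1,"linear":[0,0,1.5],"spin":0},{"claw":1,"linear":[0,0,1.5],"spin":0}]' 60
```

```text
t: 6.55
position: [0.4678, 0.2743, 0.0123]
ee_rot: [-180.0, 0.0, 97.1]
contact_force: [-2.5, -0.9, 5.5]
width: 0.0105
finger_force: 60.6
```

Contact with the tray floor. I open, rise and go to the blade.

```bash
python3 -m handwheel '[{"claw":0.6,"linear":[0,0,0],"spin":0},{"claw":0.6,"linear":[0,0,0],"spin":0},{"claw":0.6,"linear":[0,0,0],"spin":0},{"claw":0.6,"linear":[0,0,-30],"spin":0},{"claw":0.6,"linear":[0,0,-75],"spin":0}]' 20
python3 -m handwheel '[{"claw":0.4,"linear":[0,0,-45],"spin":0},{"claw":0.3,"linear":[0,0,-90],"spin":0},{"claw":0.3,"linear":[0,0,-120],"spin":0},{"claw":0.3,"linear":[0,0,-120],"spin":0}]'
python3 - <<'E'
from h import *
togo([.379,-.279,.2],-3)
s,im,d,c=grab("wrist");cv2.imwrite("pics/w3.png",cv2.resize(im[...,::-1],(800,600)))
E
```

```text
t: 7.05
position: [0.4649, 0.2729, 0.0835]
ee_rot: [-179.6, 0.1, 97.1]
contact_force: [1.1, 1.1, -0.2]
width: 0.0341
finger_force: 0.0
t: 7.45
position: [0.4707, 0.2754, 0.213]
ee_rot: [179.4, -0.2, 97.1]
contact_force: [0.2, 1.0, 0.1]
width: 0.06
finger_force: 0.0
pos [0.4707 0.2754 0.213 ] rpy [ 1.7937e+02 -1.7000e-01  9.7140e+01] -> linear mm [-538.8 -160.     9.6] spin 100.14
```

View pics/w3.png

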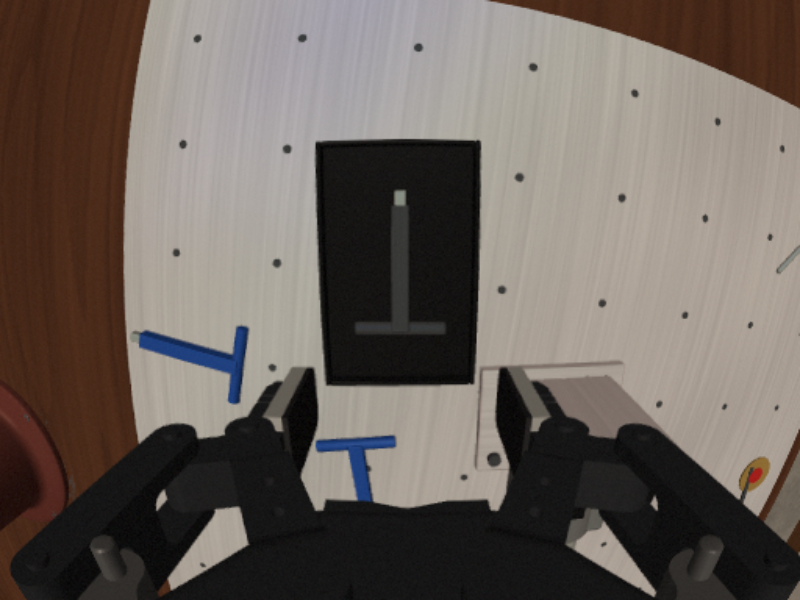

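The key lies flat on the tray's floor, with its bar at (400,328) and its tip at (400,195), well inside the walls. On to the blade.

```bash
python3 -m handwheel '[{"claw":0.3,"linear":[-36,-11,0],"spin":6.7},{"claw":0.3,"linear":[-72,-21,0],"spin":13.4},{"claw":0.3,"linear":[-108,-32,0],"spin":20},{"claw":0.3,"linear":[-144,-43,0],"spin":26.7},{"claw":0.3,"linear":[-180,-53,0],"spin":33.4}]'
python3 -m handwheel '[{"claw":0.3,"linear":[-36,11,0],"spin":6.7},{"claw":0.3,"linear":[-72,22,0],"spin":13.4},{"claw":0.3,"linear":[-108,33,0],"spin":20},{"claw":0.3,"linear":[-143,44,0],"spin":26.7},{"claw":0.3,"linear":[-179,54,0],"spin":33.4}]'
python3 -m handwheel '[{"claw":0.3,"linear":[-24,29,0],"spin":6.7},{"claw":0.3,"linear":[-48,58,0],"spin":13.4},{"claw":0.3,"linear":[-72,86,0],"spin":20},{"claw":0.3,"linear":[-96,115,0],"spin":26.7},{"claw":0.3,"linear":[-120,144,0],"spin":33.4}]'
python3 -m handwheel '[{"claw":0.3,"linear":[0,0,0],"spin":0},{"claw":0.3,"linear":[0,0,0],"spin":0}]'
python3 - <<'E'
from h import *
s,im,d,c=grab("wrist");W=wpts(s,d,c);np.savez("w4.npz",im=im,d=d,W=W);cv2.imwrite("pics/w4.png",cv2.resize(im[...,::-1],(800,600)))
hsv=cv2.cvtColor(im,cv2.COLOR_RGB2HSV);H,S=hsv[...,0],hsv[...,1]
ok=(d>0)&(abs(W[...,0]-.44)<.12)&(abs(W[...,1]+.285)<.05)
b=ok&(H>10)&(H<32)&(S>100)&(W[...,2]<.03)&(W[...,2]>.003)
P=W[b];r=cv2.minAreaRect(P[:,:2].astype(np.float32));print("blade",b.sum(),r);
sl=P[P[:,0]>.44];r=cv2.minAreaRect(sl[:,:2].astype(np.float32));print("wedge",r, P[:,0].max(),P[:,0].min())
g=ok&((H<6)|(H>174))&(S>140)&(W[...,2]>.05);print("griptop",g.sum(),cv2.minAreaRect(W[g][:,:2].astype(np.float32)),np.median(W[g][:,2]))
bm=(d>0)&(S<60)&(abs(W[...,0]-.5)<.05)&(abs(W[...,1]+.22)<.02);print("bed z",np.median(W[bm][:,2]))
togo([.379,-.279,.03],-3,s)
E
```

```text
t: 8.0
position: [0.4358, 0.0877, 0.2039]
ee_rot: [-179.8, 0.1, 63.5]
contact_force: [0.9, -0.5, -0.1]
width: 0.0596
finger_force: 0.0
t: 8.5
position: [0.4053, -0.0965, 0.2041]
ee_rot: [-179.9, 0.1, 30.1]
contact_force: [0.7, -0.5, 0.4]
width: 0.0602
finger_force: 0.0
t: 9.0
position: [0.3745, -0.2811, 0.204]
ee_rot: [-179.9, 0.1, -3.4]
contact_force: [1.8, -0.3, 0.7]
width: 0.0597
finger_force: 0.0
t: 9.2
position: [0.3749, -0.2801, 0.2042]
ee_rot: [-179.8, 0.2, -3.1]
contact_force: [0.3, -0.5, -0.7]
width: 0.0596
finger_force: 0.0
blade 4285 ((0.44366493821144104, -0.2850881814956665), (0.03524456545710564, 0.1789720207452774), 87.09490203857422)
wedge ((0.4864586889743805, -0.28724682331085205), (0.03508785367012024, 0.0932186022400856), 87.20985412597656) 0.5335629734002463 0.3536324993081766
griptop 775 ((0.3795810639858246, -0.28488004207611084), (0.09817782044410706, 0.03313353657722473), 86.5641860961914) 0.06196997544429389
bed z 0.0003873689664312119
pos [ 0.3749 -0.2801  0.2042] rpy [-1.7983e+02  1.5000e-01 -3.1100e+00] -> linear mm [  4.5  -0.8 174.2] spin -0.11
```

View pics/w4.png

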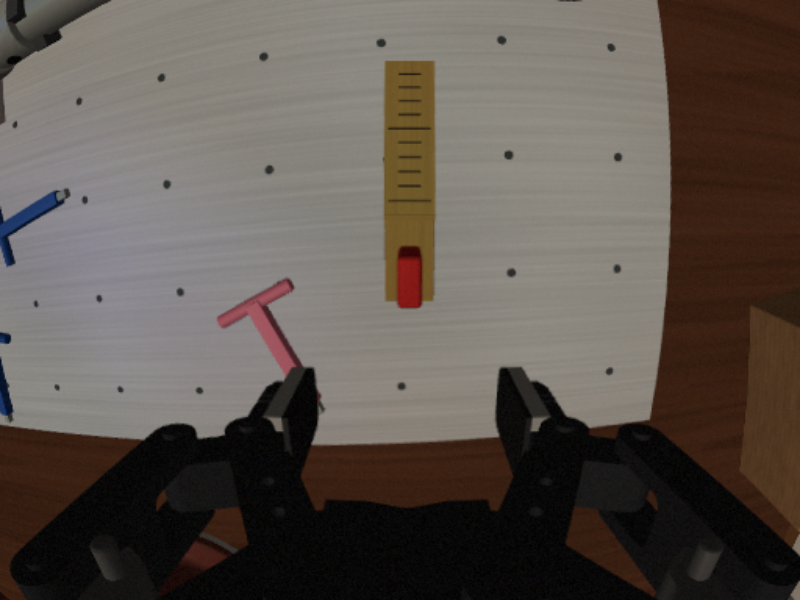

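The blade's nose is at (410,62) and its red grip at (410,278), directly ahead of the fingers. The pink key's tip at (320,405) is clear of the finger path.

```bash
python3 -m handwheel '[{"claw":0.3,"linear":[4,1.6,40],"spin":-0.3},{"claw":0.3,"linear":[4,1.6,80],"spin":-0.3},{"claw":0.3,"linear":[4,1.6,120],"spin":-0.3},{"claw":0.3,"linear":[4,1.6,155],"spin":-0.3},{"claw":0.3,"linear":[4,1.6,178],"spin":-0.3}]' 30
python3 -m handwheel '[{"claw":0.3,"linear":[0,0,0],"spin":0},{"claw":0.3,"linear":[0,0,0],"spin":0},{"claw":1,"linear":[0,0,0],"spin":0},{"claw":1,"linear":[0,0,0],"spin":0},{"claw":1,"linear":[0,0,0],"spin":0}]' 30
python3 -m handwheel '[{"claw":1,"linear":[0,0,0],"spin":0},{"claw":1,"linear":[0,0,0],"spin":0},{"claw":1,"linear":[0,0,0],"spin":0}]' 30
```

```text
t: 9.75
position: [0.3785, -0.279, 0.0248]
ee_rot: [-179.8, 0.2, -2.6]
contact_force: [-0.1, -0.5, -0.1]
width: 0.0597
finger_force: 0.0
t: 10.25
position: [0.3805, -0.2828, 0.0298]
ee_rot: [179.9, -0.1, -2.8]
contact_force: [0.1, 1.1, -0.0]
width: 0.0164
finger_force: 0.6
t: 10.55
position: [0.3805, -0.2829, 0.0298]
ee_rot: [179.9, -0.1, -2.8]
contact_force: [-0.6, 1.2, 5.7]
width: 0.0153
finger_force: 35.0
```

Gripped. I slide it forward past the pink key, then across to a pre-insert pose in front of the tube.

```bash
python3 -m handwheel '[{"claw":1,"linear":[0,0,-0.5],"spin":0},{"claw":1,"linear":[12,0,-0.5],"spin":0},{"claw":1,"linear":[30,0,-0.5],"spin":0},{"claw":1,"linear":[48,0,-0.5],"spin":0},{"claw":1,"linear":[60,0,-0.5],"spin":0}]' 60
python3 -m handwheel '[{"claw":1,"linear":[-1,-14,0],"spin":0},{"claw":1,"linear":[-3,-37,0],"spin":0},{"claw":1,"linear":[-5,-61,0],"spin":0},{"claw":1,"linear":[-7,-85,0],"spin":0},{"claw":1,"linear":[-9,-109,0],"spin":0}]'
python3 -m handwheel '[{"claw":1,"linear":[-2,-24,0],"spin":-2.5},{"claw":1,"linear":[-4,-48,0],"spin":-5},{"claw":1,"linear":[-6,-70,0],"spin":-7.5},{"claw":1,"linear":[-8,-93,0],"spin":-9.5},{"claw":1,"linear":[-9,-109,0],"spin":-10.6}]'
python3 -m handwheel '[{"claw":1,"linear":[0,0,0],"spin":0},{"claw":1,"linear":[0,0,0],"spin":0}]'
python3 - <<'E'
from h import *
s,im,d,c=grab("wrist");W=wpts(s,d,c);np.savez("w5.npz",im=im,d=d,W=W);cv2.imwrite("pics/w5.png",cv2.resize(im[...,::-1],(800,600)))
hsv=cv2.cvtColor(im,cv2.COLOR_RGB2HSV);H,S=hsv[...,0],hsv[...,1]
ok=(d>0)&(abs(W[...,0]-.5)<.12)&(abs(W[...,1]+.06)<.06)
b=ok&(H>10)&(H<32)&(S>100)&(W[...,2]<.03)&(W[...,2]>.001)
P=W[b];print("blade",b.sum(),cv2.minAreaRect(P[:,:2].astype(np.float32)))
tu=W[(d>0)&(W[...,2]>.045)&(W[...,2]<.08)&(W[...,0]>.60)&(W[...,0]<.70)&(W[...,1]<.02)&(W[...,1]>-.2)&(S<80)]
# cylinder fit r=25
from scipy.optimize import least_squares
def res(q):
    x,y,zc,th=q[0],0,q[1],q[2];dx=(tu[:,0]-x)*np.cos(th)+(tu[:,1]+.04)*np.sin(th);return np.hypot(dx,tu[:,2]-zc)-.025
r=least_squares(res,[.64,.04,.13],loss='soft_l1',f_scale=.001);print("tube at y=-.04: x,zc,yaw",r.x[0],r.x[1],np.degrees(r.x[2]),len(tu),np.abs(r.fun).mean())
th=r.x[2];e=np.array([-np.sin(th),np.cos(th)]);t=tu[:,:2]@e;print("end t",np.percentile(t,[0,.5,1,2]),"mid t of (.6405,-.0386)",np.array([.6405,-.0386])@e)
bm=(d>0)&(S<60)&(abs(W[...,0]-.55)<.03)&(abs(W[...,1]+.13)<.02);print("bed z",np.median(W[bm][:,2]))
z=np.load("top0.npz");im,d,W=z["im"],z["d"],z["W"]
tu=W[(d>0)&(W[...,2]>.045)&(W[...,2]<.08)&(W[...,0]>.60)&(W[...,0]<.69)&(W[...,1]<.005)&(W[...,1]>-.14)]
r=least_squares(res,[.64,.04,.13],loss='soft_l1',f_scale=.001);print("TOP tube",r.x[:2],np.degrees(r.x[2]),len(tu))
E
```

```text
t: 11.05
position: [0.4401, -0.2859, 0.0298]
ee_rot: [179.9, 0.1, -2.7]
contact_force: [-6.9, 0.6, 10.1]
width: 0.0153
finger_force: 60.1
t: 11.55
position: [0.4364, -0.1756, 0.0298]
ee_rot: [179.8, -0.1, -2.8]
contact_force: [0.2, 0.2, 0.4]
width: 0.0152
finger_force: 59.0
t: 12.05
position: [0.4326, -0.0659, 0.0298]
ee_rot: [179.8, -0.1, 7.9]
contact_force: [-0.2, -0.9, 4.4]
width: 0.0148
finger_force: 59.7
t: 12.25
position: [0.4325, -0.0646, 0.0299]
ee_rot: [-179.9, -0.1, 7.9]
contact_force: [-0.8, 5.1, 8.4]
width: 0.0152
finger_force: 60.6
blade 14445 ((0.4985430836677551, -0.05380528047680855), (0.13933667540550232, 0.03818746283650398), 7.618224620819092)
tube at y=-.04: x,zc,yaw 0.64 0.04 7.448451336700702 0 nan<stdin>:12: RuntimeWarning: Mean of empty slice.
  ret = ret.dtype.type(ret / rcount)
Traceback (most recent call last):
IndexError: index -1 is out of bounds for axis 0 with size 0
```

View pics/w5.png

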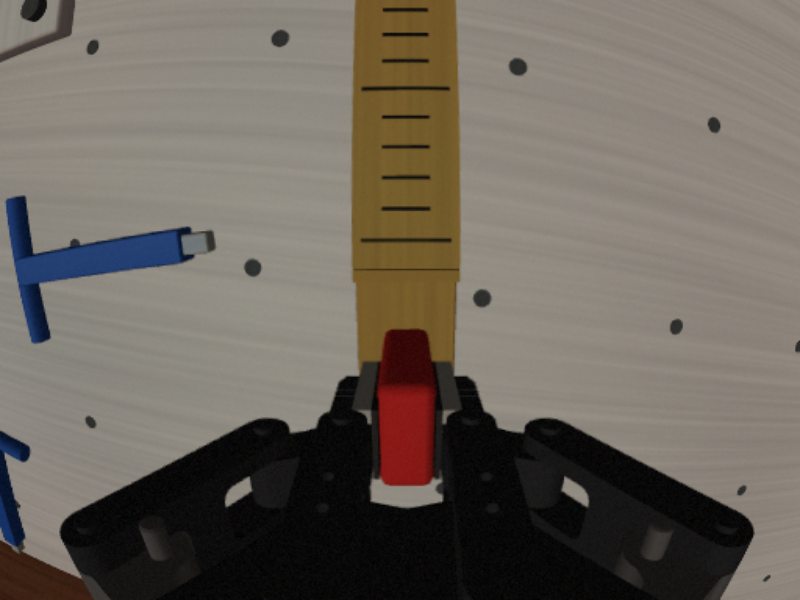

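The blade lies straight in the gripper with the ticks ahead at (405,90) to (405,240). The tube is out of this view, so I fit its axis from the earlier wrist and top depth.

Run:
```python
from h import *
from scipy.optimize import least_squares
for f,y1 in(("w1.npz",.0),("top0.npz",.0)):
    z=np.load(f);d,W=z["d"],z["W"]
    tu=W[(d>0)&(W[...,2]>.045)&(W[...,2]<.08)&(W[...,0]>.60)&(W[...,0]<.70)&(W[...,1]<y1)&(W[...,1]>-.14)]
    def res(q): return np.hypot((tu[:,0]-q[0])*np.cos(q[2])+(tu[:,1]+.04)*np.sin(q[2]),tu[:,2]-q[1])-.025
    r=least_squares(res,[.64,.04,.13],loss='soft_l1',f_scale=.001);th=r.x[2]
    e=np.array([-np.sin(th),np.cos(th)]);tt=tu[:,:2]@e;t0=np.percentile(tt,.5)
    p=np.array([r.x[0],-.04]);mid=p+e*(t0+.075-p@e)
    print(f,len(tu),"x,zc",r.x[:2].round(4),"yaw",np.degrees(th).round(2),"mid",mid.round(4),"end t",np.percentile(tt,[0,.5,2]).round(4),np.abs(r.fun).mean())
    s=manip.state();n=np.array([np.cos(th),np.sin(th)]);v=s["position"][:2]-mid;print("  TCP in rotary frame: along",(v@n).round(4),"lateral",(v@e).round(4),"yaw",s["ee_rot"][2])
z=np.load("w5.npz");W,d,im=z["W"],z["d"],z["im"];hsv=cv2.cvtColor(im,cv2.COLOR_RGB2HSV);H,S=hsv[...,0],hsv[...,1]
P=W[(d>0)&(H>10)&(H<32)&(S>100)&(W[...,2]>.011)&(W[...,2]<.022)&(abs(W[...,1]+.06)<.05)&(W[...,0]>.478)]
for x in(.49,.51,.53,.55):
    q=P[abs(P[:,0]-x)<.003];print(x,np.percentile(q[:,1],[1,99]).round(4),q[:,1].min().round(4)/2+q[:,1].max().round(4)/2,np.median(q[:,2]).round(4))
```

```text
w1.npz 4952 x,zc [0.6424 0.0409] yaw 7.76 mid [ 0.6423 -0.0386] end t [-0.2012 -0.2    -0.198 ] 0.0005196845003509678
  TCP in rotary frame: along -0.2113 lateral 0.0025 yaw 7.8747726128276305
top0.npz 784 x,zc [0.6424 0.041 ] yaw 7.56 mid [ 0.6422 -0.0384] end t [-0.1989 -0.1976 -0.1964] 0.0011879785871465284
  TCP in rotary frame: along -0.2113 lateral 0.0015 yaw 7.8747726128276305
0.49 [-0.0737 -0.0381] -0.055999999999999994 0.0181
0.51 [-0.0708 -0.0354] -0.05315 0.0153
0.53 [-0.0683 -0.0326] -0.050449999999999995 0.0126
0.55 [-0.0651 -0.034 ] -0.04955 0.0112
```

```bash
python3 -m handwheel '[{"claw":1,"linear":[5,0.5,-0.3],"spin":0.2},{"claw":1,"linear":[20,1.5,-0.3],"spin":0.2},{"claw":1,"linear":[38,2,-0.3],"spin":0.2},{"claw":1,"linear":[56,2,-0.3],"spin":0.2},{"claw":1,"linear":[70,2,-0.3],"spin":0.2}]' 60
python3 -m handwheel '[{"claw":1,"linear":[10,0,0],"spin":0},{"claw":1,"linear":[20,0,0],"spin":0},{"claw":1,"linear":[28,0,0],"spin":0},{"claw":1,"linear":[35,0,0],"spin":0},{"claw":1,"linear":[40,0,0],"spin":0}]'
python3 -m handwheel '[{"claw":1,"linear":[1,0,0],"spin":0},{"claw":1,"linear":[2,0,0],"spin":0},{"claw":1,"linear":[3,0,0],"spin":0}]'
python3 - <<'E'
from h import *
s=manip.state();th=np.radians(7.7);v=s["position"][:2]-[.6423,-.0386];print(v@[np.cos(th),np.sin(th)],v@[-np.sin(th),np.cos(th)],s["ee_rot"][2],s["contact_force"]@[np.cos(th),np.sin(th),0])
E
```

```text
t: 12.8
position: [0.501, -0.0585, 0.0297]
ee_rot: [-180.0, 0.2, 7.7]
contact_force: [-9.6, -1.8, 14.0]
width: 0.0153
finger_force: 61.3
t: 13.3
position: [0.5402, -0.0533, 0.0297]
ee_rot: [-180.0, 0.2, 7.7]
contact_force: [-8.5, -1.6, 11.6]
width: 0.0152
finger_force: 60.9
t: 13.6
position: [0.5428, -0.0529, 0.0298]
ee_rot: [-180.0, 0.2, 7.7]
contact_force: [-7.3, -0.8, 10.1]
width: 0.0151
finger_force: 61.1
-0.10050825465399463 -0.0008782577602540163 7.657872613918224 -7.374291153522405
```

```bash
python3 -m handwheel '[{"claw":1,"linear":[0,0,-0.5],"spin":0},{"claw":1,"linear":[0,0,-0.5],"spin":0},{"claw":1,"linear":[0,0,-0.5],"spin":0}]' 60
python3 -m handwheel '[{"claw":1,"linear":[0,0,-0.4],"spin":0},{"claw":1,"linear":[0,0,-0.4],"spin":0},{"claw":1,"linear":[0,0,-0.4],"spin":0}]' 60
python3 -m handwheel '[{"claw":1,"linear":[2,0,0],"spin":0},{"claw":1,"linear":[4,0,0],"spin":0},{"claw":1,"linear":[6,0,0],"spin":0}]'
```

```text
t: 13.9
position: [0.5431, -0.0528, 0.0298]
ee_rot: [-180.0, 0.1, 7.6]
contact_force: [-4.3, -1.6, 6.1]
width: 0.0156
finger_force: 60.4
t: 14.2
position: [0.5436, -0.0528, 0.0298]
ee_rot: [-180.0, 0.1, 7.6]
contact_force: [-3.7, -0.1, 3.5]
width: 0.0151
finger_force: 60.1
t: 14.5
position: [0.5502, -0.0522, 0.0298]
ee_rot: [-180.0, 0.0, 7.6]
contact_force: [-3.9, -1.2, 3.4]
width: 0.0149
finger_force: 60.0
```

```bash
python3 -m handwheel '[{"claw":1,"linear":[2,0,-0.2],"spin":0},{"claw":1,"linear":[4,0,-0.2],"spin":0},{"claw":1,"linear":[6,0,-0.2],"spin":0},{"claw":1,"linear":[7,0,-0.2],"spin":0}]'
python3 -m handwheel '[{"claw":1,"linear":[1,0,0],"spin":0},{"claw":1,"linear":[2,0,0],"spin":0}]'
python3 -m handwheel '[{"claw":1,"linear":[1,0,0],"spin":0},{"claw":1,"linear":[2,0,0],"spin":0}]'
```

```text
t: 14.9
position: [0.5574, -0.0513, 0.0298]
ee_rot: [-180.0, 0.0, 7.6]
contact_force: [-0.8, 0.8, -0.9]
width: 0.0153
finger_force: 59.3
t: 15.1
position: [0.5592, -0.0511, 0.0299]
ee_rot: [-180.0, 0.0, 7.6]
contact_force: [0.5, 0.2, -1.4]
width: 0.0152
finger_force: 59.2
t: 15.3
position: [0.5612, -0.0508, 0.03]
ee_rot: [-180.0, 0.0, 7.6]
contact_force: [0.2, 1.2, -2.1]
width: 0.0151
finger_force: 59.2
```

```bash
python3 -m handwheel '[{"claw":1,"linear":[0,0,0.3],"spin":0},{"claw":1,"linear":[0,0,0.3],"spin":0}]'
python3 -m handwheel '[{"claw":1,"linear":[0.5,0,0],"spin":0},{"claw":1,"linear":[1,0,0],"spin":0},{"claw":1,"linear":[1,0,0],"spin":0}]'
python3 -m handwheel '[{"claw":1,"linear":[0.5,0,0],"spin":0},{"claw":1,"linear":[1,0,0],"spin":0},{"claw":1,"linear":[1,0,0],"spin":0}]'
```

```text
t: 15.5
position: [0.5613, -0.0509, 0.0299]
ee_rot: [-180.0, -0.0, 7.6]
contact_force: [0.0, -0.4, -2.1]
width: 0.015
finger_force: 59.2
t: 15.8
position: [0.5623, -0.0508, 0.0299]
ee_rot: [-180.0, 0.0, 7.6]
contact_force: [-0.4, 0.1, -2.6]
width: 0.0152
finger_force: 59.1
t: 16.1
position: [0.5633, -0.0506, 0.0299]
ee_rot: [-180.0, 0.0, 7.6]
contact_force: [0.5, 0.4, -0.7]
width: 0.0151
finger_force: 59.1
```

```bash
python3 -m handwheel '[{"claw":1,"linear":[0.5,0,0],"spin":0},{"claw":1,"linear":[1,0,0],"spin":0},{"claw":1,"linear":[1,0,0],"spin":0}]'
python3 -m handwheel '[{"claw":1,"linear":[0.5,0,0],"spin":0},{"claw":1,"linear":[1,0,0],"spin":0},{"claw":1,"linear":[1,0,0],"spin":0}]'
```

```text
t: 16.4
position: [0.5643, -0.0505, 0.0299]
ee_rot: [180.0, -0.0, 7.6]
contact_force: [-0.4, 0.1, -2.3]
width: 0.0151
finger_force: 59.1
t: 16.7
position: [0.5653, -0.0504, 0.03]
ee_rot: [180.0, -0.0, 7.6]
contact_force: [-0.7, 0.2, -2.3]
width: 0.0152
finger_force: 59.1
```

```bash
python3 -m handwheel '[{"claw":1,"linear":[0,0,0.3],"spin":0},{"claw":1,"linear":[0,0,0.3],"spin":0},{"claw":1,"linear":[0,0,0.3],"spin":0}]'
python3 -m handwheel '[{"claw":1,"linear":[0.5,0,0],"spin":0},{"claw":1,"linear":[1,0,0],"spin":0},{"claw":1,"linear":[1,0,0],"spin":0}]'
```

```text
t: 17.0
position: [0.5653, -0.0504, 0.0298]
ee_rot: [180.0, -0.0, 7.6]
contact_force: [-0.2, -0.6, -0.4]
width: 0.0148
finger_force: 59.5
t: 17.3
position: [0.5663, -0.0503, 0.0298]
ee_rot: [180.0, -0.0, 7.6]
contact_force: [-1.3, -0.0, 1.1]
width: 0.0151
finger_force: 59.5
```

```bash
python3 -m handwheel '[{"claw":1,"linear":[0.5,0,0.1],"spin":0},{"claw":1,"linear":[1,0,0.1],"spin":0},{"claw":1,"linear":[1,0,0.1],"spin":0}]'
python3 - <<'E'
from h import *
s,im,d,c=grab("side");cv2.imwrite("pics/s6.png",cv2.resize(im[140:250,170:290,::-1],(800,733))[:600]);print(s["contact_force"])
E
```

```text
t: 17.6
position: [0.5674, -0.0502, 0.0298]
ee_rot: [180.0, -0.0, 7.6]
contact_force: [-2.6, 0.4, 2.7]
width: 0.0148
finger_force: 59.7
[-2.55642152  0.3690781   2.74539649]
```

View pics/s6.png

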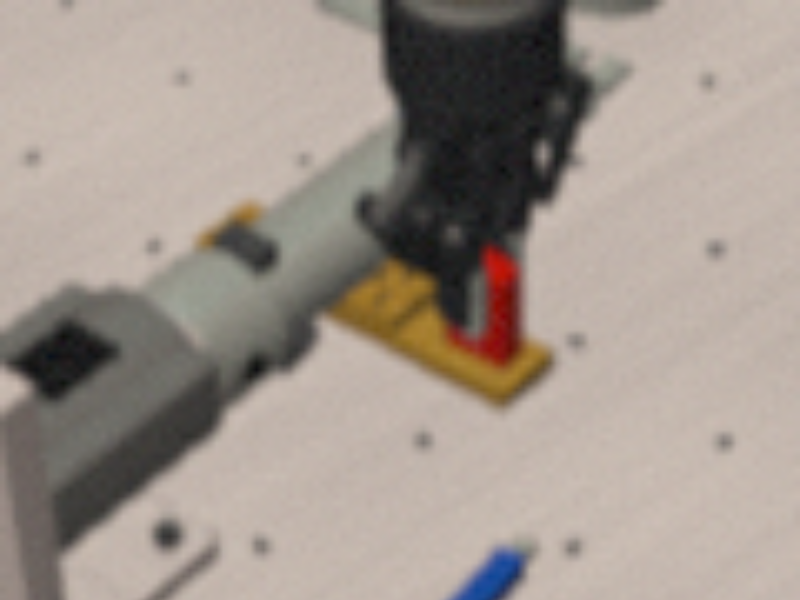

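The side crop shows the blade lying flat under the tube, square to it: its nose emerges beyond at (250,215) and the grip is at (500,300). There is no bite yet, so I continue in small steps.

```bash
python3 -m handwheel '[{"claw":1,"linear":[0.5,0,-0.2],"spin":0},{"claw":1,"linear":[0.5,0,-0.2],"spin":0},{"claw":1,"linear":[0.5,0,-0.2],"spin":0}]'
python3 -m handwheel '[{"claw":1,"linear":[0.5,0,0],"spin":0},{"claw":1,"linear":[0.5,0,0],"spin":0},{"claw":1,"linear":[0.5,0,0],"spin":0}]'
python3 -m handwheel '[{"claw":1,"linear":[0.5,0,0],"spin":0},{"claw":1,"linear":[0.5,0,0],"spin":0},{"claw":1,"linear":[0.5,0,0],"spin":0}]'
```

```text
t: 17.95
position: [0.5678, -0.0501, 0.0298]
ee_rot: [180.0, -0.0, 7.6]
contact_force: [-1.3, -0.4, 1.8]
width: 0.015
finger_force: 59.8
t: 18.25
position: [0.5682, -0.05, 0.0298]
ee_rot: [180.0, 0.0, 7.6]
contact_force: [-1.6, -0.6, 1.9]
width: 0.0153
finger_force: 59.8
t: 18.55
position: [0.5687, -0.0499, 0.0298]
ee_rot: [180.0, -0.0, 7.6]
contact_force: [-3.1, -1.0, 2.8]
width: 0.015
finger_force: 59.8
```

```bash
python3 -m handwheel '[{"claw":1,"linear":[0.5,0,-0.1],"spin":0},{"claw":1,"linear":[0.5,0,-0.1],"spin":0},{"claw":1,"linear":[0.5,0,-0.1],"spin":0}]'
python3 -m handwheel '[{"claw":1,"linear":[0.5,0,0],"spin":0},{"claw":1,"linear":[0.5,0,0],"spin":0},{"claw":1,"linear":[0.5,0,0],"spin":0}]'
```

```text
t: 18.85
position: [0.5692, -0.0498, 0.0298]
ee_rot: [-180.0, -0.0, 7.6]
contact_force: [-1.6, -0.2, 2.6]
width: 0.0153
finger_force: 59.8
t: 19.15
position: [0.5697, -0.0498, 0.0298]
ee_rot: [-180.0, 0.0, 7.6]
contact_force: [-2.1, -0.6, 2.2]
width: 0.0152
finger_force: 59.8
```

```bash
python3 -m handwheel '[{"claw":1,"linear":[0.5,0,-0.1],"spin":0},{"claw":1,"linear":[0.5,0,-0.1],"spin":0},{"claw":1,"linear":[0.5,0,-0.1],"spin":0}]'
python3 -m handwheel '[{"claw":1,"linear":[0.5,0,0],"spin":0},{"claw":1,"linear":[0.5,0,0],"spin":0},{"claw":1,"linear":[0.5,0,0],"spin":0}]'
```

```text
t: 19.45
position: [0.5698, -0.0497, 0.0298]
ee_rot: [-180.0, 0.1, 7.6]
contact_force: [-4.6, -1.3, 3.5]
width: 0.0151
finger_force: 59.9
t: 19.75
position: [0.5699, -0.0497, 0.0298]
ee_rot: [-180.0, 0.1, 7.6]
contact_force: [-6.9, -1.4, 4.8]
width: 0.0151
finger_force: 60.2
```

The bite is clear: the advance stopped and the push rose from 2 to 7 N, at a depth that agrees with a gap of about 16 mm. I ease the push, release and withdraw upward.

```bash
python3 -m handwheel '[{"claw":1,"linear":[-0.3,0,0],"spin":0},{"claw":1,"linear":[-0.3,0,0],"spin":0}]' 30
python3 -m handwheel '[{"claw":0.6,"linear":[0,0,0],"spin":0},{"claw":0.6,"linear":[0,0,0],"spin":0},{"claw":0.6,"linear":[0,0,0],"spin":0},{"claw":0.6,"linear":[0,0,0],"spin":0}]' 20
python3 - <<'E'
from h import *
s,im,d,c=grab("wrist");W=wpts(s,d,c);hsv=cv2.cvtColor(im,cv2.COLOR_RGB2HSV);H,S=hsv[...,0],hsv[...,1]
g=(d>0)&((H<6)|(H>174))&(S>140)&(W[...,2]>.055)&(W[...,2]<.07)&(abs(W[...,0]-.57)<.06);P=W[g];print(g.sum(),P.mean(0),P.min(0),P.max(0))
b=(d>0)&(H>10)&(H<32)&(S>100)&(W[...,2]<.03)&(W[...,2]>.003)&(abs(W[...,0]-.6)<.15)&(abs(W[...,1]+.05)<.06);print(b.sum(),cv2.minAreaRect(W[b][:,:2].astype(np.float32)))
E
```

```text
t: 19.95
position: [0.5699, -0.0497, 0.0298]
ee_rot: [-180.0, 0.1, 7.6]
contact_force: [-5.5, -1.8, 4.2]
width: 0.0152
finger_force: 60.1
t: 20.35
position: [0.5707, -0.0496, 0.03]
ee_rot: [180.0, -0.0, 7.6]
contact_force: [-0.5, -0.1, 0.9]
width: 0.0342
finger_force: 0.0
2388 [ 0.57112873 -0.04913867  0.0610358 ] [ 0.5515082  -0.05853714  0.05500728] [ 0.5857445  -0.04010425  0.06335569]
7979 ((0.6243395209312439, -0.0421302504837513), (0.1647932082414627, 0.03587070852518082), 7.580248832702637)
```

```bash
python3 -m handwheel '[{"claw":0.6,"linear":[0,0,-15],"spin":0},{"claw":0.6,"linear":[0,0,-45],"spin":0},{"claw":0.6,"linear":[0,0,-85],"spin":0},{"claw":0.6,"linear":[0,0,-125],"spin":0},{"claw":0.6,"linear":[0,0,-160],"spin":0}]'
python3 -m handwheel '[{"claw":0.6,"linear":[-40,0,0],"spin":0},{"claw":0.6,"linear":[-85,0,0],"spin":0},{"claw":0.6,"linear":[-130,0,0],"spin":0},{"claw":0.6,"linear":[-160,0,0],"spin":0},{"claw":0.6,"linear":[-160,0,0],"spin":0}]'
python3 -m handwheel '[{"claw":0.6,"linear":[0,0,0],"spin":0},{"claw":0.6,"linear":[0,0,0],"spin":0},{"claw":0.6,"linear":[0,0,0],"spin":0}]'
python3 - <<'E'
from h import *
from scipy.optimize import least_squares
s,im,d,c=grab("wrist");W=wpts(s,d,c);cv2.imwrite("pics/w7.png",cv2.resize(im[...,::-1],(800,600)))
tu=W[(d>0)&(W[...,2]>.045)&(W[...,2]<.08)&(W[...,0]>.61)&(W[...,0]<.70)&(W[...,1]<0)&(W[...,1]>-.14)]
def res(q): return np.hypot((tu[:,0]-q[0])*np.cos(q[2])+(tu[:,1]+.04)*np.sin(q[2]),tu[:,2]-q[1])-.025
r=least_squares(res,[.64,.04,.13],loss='soft_l1',f_scale=.001);print("tube",r.x[:2],np.degrees(r.x[2]),len(tu))
hsv=cv2.cvtColor(im,cv2.COLOR_RGB2HSV);H,S=hsv[...,0],hsv[...,1]
th=np.radians(7.65);n=np.array([np.cos(th),np.sin(th)]);e=np.array([-np.sin(th),np.cos(th)])
b=(d>0)&(H>10)&(H<32)&(S>100)&(W[...,2]<.03)&(W[...,2]>.003)&(abs(W[...,0]-.6)<.15)&(abs(W[...,1]+.05)<.06);Q=W[b][:,:2]-[.6423,-.0386]
a,l=Q@n,Q@e;print("along",np.percentile(a,[.2,99.8]),"lat",np.percentile(l,[1,99]),cv2.minAreaRect(W[b][W[b][:,0]<.615][:,:2].astype(np.float32)))
E
```

```text
t: 20.9
position: [0.5709, -0.0497, 0.1936]
ee_rot: [179.9, -0.2, 7.6]
contact_force: [0.7, 0.4, 0.4]
width: 0.034
finger_force: 0.0
t: 21.4
position: [0.4096, -0.0711, 0.1906]
ee_rot: [179.9, -0.1, 7.6]
contact_force: [0.6, 0.2, -0.8]
width: 0.0341
finger_force: 0.0
t: 21.7
position: [0.4127, -0.0709, 0.1904]
ee_rot: [180.0, -0.0, 7.7]
contact_force: [0.6, 0.5, 0.3]
width: 0.034
finger_force: 0.0
tube [0.64 0.04] 7.448451336700702 0
along [-0.10000012 -0.0350578 ] lat [-0.0184092   0.01606502] ((0.5755862593650818, -0.048796068876981735), (0.06518040597438812, 0.03468756750226021), 7.692249298095703)
```

View pics/w7.png

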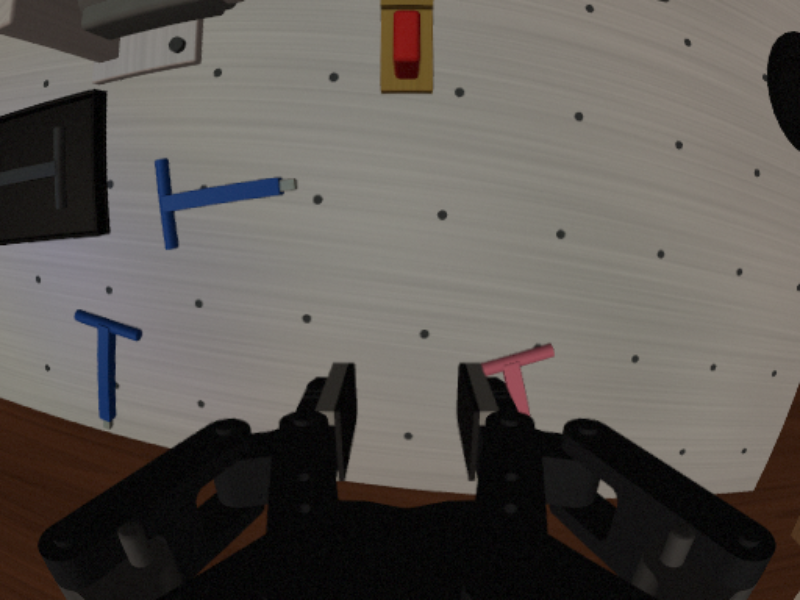

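The wrist view shows the blade in place with its red grip at (407,42), and the key in the tray at the left. One numeric check that the tube was not raised, then I hand in.

Run:
```python
from h import *
from scipy.optimize import least_squares
s,im,d,c=grab("top");W=world(c,d);
tu=W[(d>0)&(W[...,2]>.045)&(W[...,2]<.08)&(W[...,0]>.60)&(W[...,0]<.70)&(W[...,1]<0)&(W[...,1]>-.14)]
def res(q): return np.hypot((tu[:,0]-q[0])*np.cos(q[2])+(tu[:,1]+.04)*np.sin(q[2]),tu[:,2]-q[1])-.025
r=least_squares(res,[.64,.04,.13],loss='soft_l1',f_scale=.001);print("tube",r.x[:2],np.degrees(r.x[2]),len(tu))
print("handed in:",order.job_done())
```

```text
tube [0.64239166 0.04125407] 7.88935261826302 785
the job is handed in; nothing more can be done
handed in: None
```

The chuck key is lying in the black tray, and the feeler blade is flat and square under the middle of the tube, left where it bit. It bit at about 7 N of push, the tube height is unchanged within measurement (41.0 mm before, 41.3 mm after), and the gap is about 16 mm.

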